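Release the thick spears at the sorting bench

TASK

Two sorting lanes each hold three asparagus spears behind a gate. With a fingertip, press down the paddle of the rocking lever on the lane with the thick spears so that its gate lifts, keep it down until all three have rolled into that lane's tray, then let go so that the gate drops shut. Do not touch the spears or the gates, leave the thin lane shut, and leave the things standing about where they are.

Things in the scene. Friction and masses are not known exactly. Their poses are not given: they have to be found in the camera images.
- thick_lane: fixed lane with the thick spears (to be emptied): green deck between steel walls. Origin on the table under the deck's middle; x points down the slope to its tray, y to the lever's side, z up. Deck x -100 to 120 mm, y -105 to 105, falling 12 degrees from 81 mm high to 34; walls 36 mm above the deck. Lever outside the +y wall; its bracket at x -30 mm is 130 mm high
- thick_lever (a joint): the thick lane's rocking lever, a 275 mm steel bar pivoted at lane x -30, y 125, height 115 mm. Rad: 0 = level, gate shut; grows as the paddle is pressed, stop at 0.36. A spring shuts it when let go; pressing takes about 5 to 9 N at the paddle. Thick spears pass freely from about 0.28 on
- thick_paddle_top (a point): middle of the top face of the thick lane's press paddle: level aluminium plate 38 mm (along the lane) x 40 x 6 mm on the lever's upper end, 140 mm from the pivot, at lane x -170, y 125, height 128 mm when the gate is shut; sinks about 38 mm at lever angle 0.28, 48 mm at the stop. Free space beneath it
- thick_pivot (a point): pivot of the thick lane's lever. The gate, on the lever's end 120 mm down the lane from it, is a crossbar with an upright steel plate 196 mm wide, lower edge 3 mm above the deck at lane x 90 mm, rising about 36 mm at lever angle 0.28. Beyond it the green catch tray: inside lane x 125 to 270, y -105 to 105 mm, floor 9 to 20 mm high, rim 58
- thick_spear1: thick asparagus spear, 24 mm thick, 180 mm long, lying across the thick lane behind the gate (nearest the gate); origin at its middle, y axis along it; rolls freely down the deck
- thick_spear2: thick asparagus spear, 24 mm thick, 180 mm long, lying across the thick lane behind the gate (the middle one); origin at its middle, y axis along it; rolls freely down the deck
- thick_spear3: thick asparagus spear, 24 mm thick, 180 mm long, lying across the thick lane behind the gate (farthest from the gate); origin at its middle, y axis along it; rolls freely down the deck
- thin_lane: fixed lane with the thin spears (to be left shut; same build as the other): green deck between steel walls. Origin on the table under the deck's middle; x points down the slope to its tray, y to the lever's side, z up. Deck x -100 to 120 mm, y -105 to 105, falling 12 degrees from 81 mm high to 34; walls 36 mm above the deck. Lever outside the +y wall; its bracket at x -30 mm is 130 mm high
- thin_lever (a joint): the thin lane's rocking lever, a 275 mm steel bar pivoted at lane x -30, y 125, height 115 mm. Rad: 0 = level, gate shut; grows as the paddle is pressed, stop at 0.36. A spring shuts it when let go; pressing takes about 5 to 9 N at the paddle. Thick spears pass freely from about 0.28 on
- thin_paddle_top (a point): middle of the top face of the thin lane's press paddle: level aluminium plate 38 mm (along the lane) x 40 x 6 mm on the lever's upper end, 140 mm from the pivot, at lane x -170, y 125, height 128 mm when the gate is shut; sinks about 38 mm at lever angle 0.28, 48 mm at the stop. Free space beneath it
- thin_pivot (a point): pivot of the thin lane's lever. The gate, on the lever's end 120 mm down the lane from it, is a crossbar with an upright steel plate 196 mm wide, lower edge 3 mm above the deck at lane x 90 mm, rising about 36 mm at lever angle 0.28. Beyond it the green catch tray: inside lane x 125 to 270, y -105 to 105 mm, floor 9 to 20 mm high, rim 58
- thin_spear1: thin asparagus spear, 13 mm thick, 180 mm long, lying across the thin lane behind the gate (nearest the gate); origin at its middle, y axis along it; rolls freely down the deck
- thin_spear2: thin asparagus spear, 13 mm thick, 180 mm long, lying across the thin lane behind the gate (the middle one); origin at its middle, y axis along it; rolls freely down the deck
- thin_spear3: thin asparagus spear, 13 mm thick, 180 mm long, lying across the thin lane behind the gate (farthest from the gate); origin at its middle, y axis along it; rolls freely down the deck
- mug: bystander: white mug, 76 mm across, 85 high; origin at the centre of its underside
- gauge_ring: bystander: flat aluminium ring, 56 mm across, 14 high; origin at the centre of its underside
- jar: bystander: glass jar, 60 mm across, 85 high; origin at the centre of its underside
- wood_block: bystander: light wooden block, 60 x 45 x 30 mm high; origin at the centre of its underside
- brush: bystander: hand brush lying flat, 170 mm long; origin at the centre of its underside (about the middle of its length)
- weight: bystander: brass weight with a knob, 48 mm across, 58 high; origin at the centre of its underside
- can: bystander: steel can with a paper band, 66 mm across, 100 high; origin at the centre of its underside
There are look-alikes about, which are no part of the job. What is shaped like the thick_spear1 but blue or orange is not meant.

How it is judged:
By the outcome, as a careful person would: the job done as asked, in the order asked, and still so for the second after the job is handed in, with the robot touching nothing.
It also fails if it takes over 29 s, if anything falls off the work surface, if the arm or the gripper's body presses on something with over 40 N, if the wrist force passes 120 N, or if a joint passes its speed limit or range.

ROBOT

A 7-joint arm with a two-finger parallel gripper is mounted at the origin on the work surface. World frame = base frame: x ahead of the robot, y to its left, z up, the work surface at z = 0. Lengths are in m, angles in rad, forces in N, time in s.
With the tool pointing down it reaches from about 0.4 to 0.875 m from the base axis. Payload 4.4 kg.
Tool frame: the origin (TCP) lies midway between the tips of the shut fingers; the grasp point (between the pads) lies 19 mm behind it; z points along the fingers, y is the direction in which the jaws open and shut (so a half turn about z gives the same grasp; the last joint's range is limited). The gripper opens to 85 mm and grips with 20 to 120 N. Pads are 22 mm wide; open, the fingers measure 114 mm over their backs; the gripper's body (76 mm by 85 mm) begins 54 mm behind the grasp point. The pads swing forward as they close: fully open they stand 13 mm farther back than shut.
Start: joints at [-1.221, 0.628, 0.038, 1.517, -0.027, 0.996, -0.02], TCP at [0.263, 0.595, 0.231] pointing down, gripper open.
Joint ranges: [-3.06, 3.06], [-0.37, 2.12], [-1.25, 1.32], [0.18, 2.47], [-1.1, 4.24], [0.23, 1.98], [-2.94, 2.94]. Speed limits (rad/s): [2.57, 2.57, 3.14, 3.14, 3.14, 3.14, 3.14].

INTERFACE

Orientations are given as a unit quaternion [x, y, z, w].
In Python, from station import sensors, cams, ctrl, models gives the robot as it stands.
- The arm moves only by the tool send_rows, never from a script. Its argument "steps" is a list of rows, each a list of 3 entries, a list of its own where there are three numbers: the shift along the tool's x, y, z normalised to -1 to 1, where 1 is 50 mm, then the turn about the tool's z normalised to -1 to 1, where 1 is 0.12 rad, then the gripper's target within -1 to 1 (shut at 1, half-way at 0, fully open at -1). A call has 1 to 8 rows; each row shifts and turns the commanded pose from where the row before left it, along the tool's axes as they then stand; what a row does not reach is not made up. A row lasts 1/12 s, in which the tool goes at most 41.7 mm and 7.16 degrees, less where a joint would pass 70% of its speed; a pose out of reach is approached as far as the arm can. A call with a number of a shift or a turn outside -1 to 1 is refused whole. A call with a gripper value outside its range is refused whole. The fingers move at their own pace and stop on an object; "grip_force" is the grip in N (left out, the last holds). Time passes only in rows, so rows that do not move let the fingers close. It gives the time, the measured TCP pose, the force and the opening at its end, in the units of the state.
- sensors.read_state(): the state, without advancing time (a new reading comes with each control period).
- cams.get_image(name): name is "side" or "top" or "wrist"; returns (picture, depth): 400x640x3 uint8, red, green, blue; 400x640 float32, m along the optical axis (not along the pixel's ray), 0 where there is no reading.
- cams.get_calibration(name): a dict with "vertical_fov" (degrees; the focal length in pixels is half the picture's height over the tangent of half this angle, whatever the lens; pixels are square), "cx", "cy" (the principal point, pixels), "k1" (the pictures are not rectified: a ray, as slopes to the right and down, at radius r is drawn at 1 + k1 r^2 times it, then the intrinsics apply), "rvec" (rotation vector, rad) and "tvec" (3), from world to camera coordinates, as OpenCV has them. Camera axes: x right, y down, z forward; pixel columns grow to the right and rows downward; lengths in m; the calibration is good to about 2 mm. A picture is of the moment at which its call begins: read the wrist's pose just before it. get_calibration takes no time and is no camera call; for the wrist camera it gives the pose at the moment of the call.
- ctrl.hand_in(): hands the job in, once; it reports no verdict.
Trained networks look in the newest picture that a camera, given by its name, has taken for a name from the list of things; names that differ only in an ending like _2 or _b are one class to them, and where a whole thing is asked for, a point or a joint stands for the part that bears it (a point fixed in the world has none). Each returns a list of dicts, best first, with "confidence" (0 to 1); they miss things now and then, are a little off and sometimes report something else, mostly with a low value. They report only what shows in the picture. A call takes as long as a camera call. They do not tell look-alikes from the thing itself.
- models.recognise(camera, target): "box" ([left, top, right, bottom] in pixels, round what is visible of it).
- models.tip_of(camera, target): "at" ([column, row] in pixels: a listed point, or the origin of a listed thing).
The state is a dict: "time_s": time; "joints": joint angles; "qd": joint speeds; "joint_torque": joint torques, N m; "tool_pos": TCP position; "ee_rot": TCP orientation; "force": force on the tool from outside, world axes, zero at the start; "ft_torque": the same for the moment, N m; "gripper_width": finger opening in m.
Only numpy, scipy, OpenCV 4.12 (cv2) and the standard library are available. Lean on these libraries where they do the work, as an engineer would, in place of code of your own. Each camera call takes 0.05 s, during which the arm holds its last target. There are 200 camera calls.

## Working session

There is one attempt and no reset: what is moved stays moved. The work goes in short steps, Python scripts to look and compute and a tool call to move; the robot and the scene stay as the last step left them, time stands still between calls to the robot, and variables do not carry over. Pictures are saved under pics/ and viewed, about 8 in all and at most 12, crops included, and the job is handed in when it is done.

Besides the shell and the picture viewer there is one more tool, called after ">>>" by a JSON object that holds its "op" and its "data", one argument or row to a line. send_rows: Moves the arm, as the interface text tells. Its arguments: {"type":"object","properties":{"steps":{"type":"array"},"grip_force":{"type":"number"}},"required":["steps"]}

```bash
mkdir -p pics; cat > h.py <<'E'
import numpy as np, cv2
from station import sensors, cams, ctrl, models
def cal(n):
    c=cams.get_calibration(n); f=200/np.tan(np.radians(c["vertical_fov"])/2)
    R,_=cv2.Rodrigues(np.array(c["rvec"],float)); t=np.array(c["tvec"],float)
    K=np.array([[f,0,c["cx"]],[0,f,c["cy"]],[0,0,1]]); return K,np.array([c["k1"],0,0,0.]),R,t
def ray(n,p):
    K,d,R,t=cal(n); u=cv2.undistortPoints(np.array([[p]],float),K,d)[0,0]
    return -R.T@t, R.T@np.array([u[0],u[1],1])
def at_z(n,p,z):
    o,d=ray(n,p); return o+d*(z-o[2])/d[2]
def at_depth(n,p,D):
    o,d=ray(n,p); return o+d*D
def proj(n,P):
    K,d,R,t=cal(n); return cv2.projectPoints(np.array(P,float).reshape(-1,1,3),cv2.Rodrigues(R)[0],t,K,d)[0][:,0]
E
python3 - <<'E'
from h import *
print(sensors.read_state())
for n in("top","side"):
    im,dp=cams.get_image(n); cv2.imwrite(f"pics/{n}0.png",im[:,:,::-1]); np.save(f"pics/{n}d.npy",dp)
    for t in("thick_lane","thin_lane","thick_paddle_top","thin_paddle_top","thick_pivot","thin_pivot","thick_spear1","thin_spear1"):
        r=models.tip_of(n,t)
        for q in r[:3]:
            c,w=q["at"]; D=dp[min(399,max(0,int(round(w)))),min(639,max(0,int(round(c))))]
            print(n,t,np.round(q["at"],1),round(q["confidence"],2),at_depth(n,q["at"],D).round(3))
E
```

```text
{'time_s': 0.0, 'joints': array([-1.22081045,  0.62931649,  0.0384337 ,  1.51838461, -0.02699963,
        0.99630172, -0.02001903]), 'qd': array([ 5.11522647e-04, -1.02179209e-03,  2.39217827e-04, -2.82448399e-04,
        6.97922217e-05,  5.59496891e-04, -9.29701767e-04]), 'joint_torque': array([ 2.07431367e-04, -5.63382876e+01,  1.22627456e+00, -1.93447763e+01,
        1.10301166e-02,  1.03546330e-02,  6.05161787e-06]), 'tool_pos': array([0.2622547 , 0.59405406, 0.23040284]), 'ee_rot': array([ 2.06404705e-01,  9.78466250e-01, -9.27799337e-04, -1.85833728e-04]), 'force': array([-0.19799742,  0.14764863,  0.25519104]), 'ft_torque': array([-0.02193934,  0.00580483, -0.01412378]), 'gripper_width': 0.08525137991638382}
top thick_lane [277.5 174. ] 0.96 [0.606 0.163 0.064]
top thin_lane [401.9 160.4] 0.59 [ 0.649 -0.239  0.057]
top thick_paddle_top [229.4 223.4] 0.57 [0.449 0.3   0.128]
top thin_paddle_top [374.9 219.8] 0.9 [ 0.457 -0.139  0.126]
top thin_paddle_top [488.5 219. ] 0.62 [ 0.457 -0.5    0.085]
top thick_pivot [229.2 173.9] 0.83 [0.6   0.303 0.122]
top thin_pivot [368.  176.2
[... 555 characters left out ...]
paddle_top [264.  167.3] 0.97 [-0.164 -1.024  0.871]
side thick_paddle_top [404.7 316.7] 0.49 [ 0.434 -0.552  0.028]
side thin_paddle_top [330.5 214.5] 0.75 [ 0.47  -0.14   0.127]
side thick_pivot [297.4 159.8] 0.93 [0.593 0.289 0.131]
side thick_pivot [289.1 233.3] 0.28 [ 0.365 -0.023  0.017]
side thin_pivot [356.5 203.8] 0.81 [ 0.586 -0.139  0.129]
side thick_spear1 [322.5 179. ] 0.62 [0.643 0.164 0.076]
side thick_spear1 [310.2 165.6] 0.57 [0.658 0.285 0.085]
side thick_spear1 [231.2 205.5] 0.45 [0.259 0.272 0.021]
side thin_spear1 [405.2 316.8] 0.73 [ 0.435 -0.552  0.028]
side thin_spear1 [397.2 223.7] 0.58 [ 0.695 -0.245  0.059]
side thin_spear1 [401.1 221.1] 0.53 [ 0.722 -0.238  0.056]
```

View pics/top0.png

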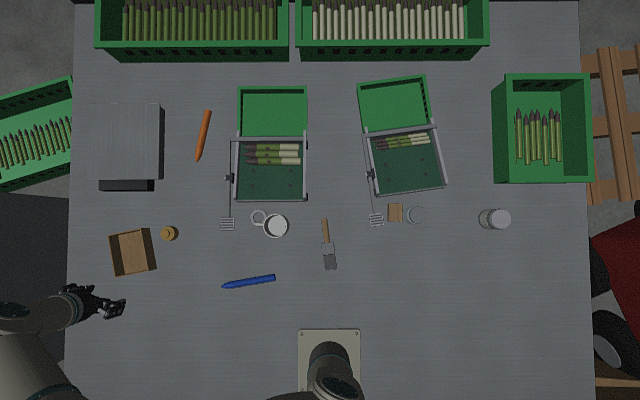

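View pics/side0.png

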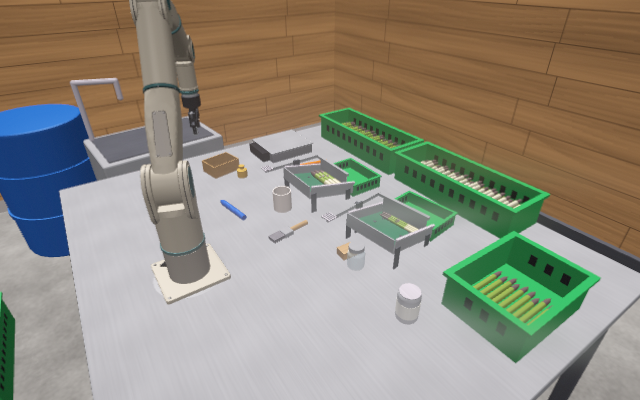

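```bash
python3 - <<'E'
from h import *
im=cv2.imread("pics/top0.png"); dp=np.load("pics/topd.npy")
a=cv2.resize(im[80:240,195:315],None,fx=3.6,fy=3.6,interpolation=cv2.INTER_CUBIC)
b=cv2.resize(im[70:230,350:460],None,fx=3.6,fy=3.6,interpolation=cv2.INTER_CUBIC)
h=min(len(a),len(b)); cv2.imwrite("pics/crop1.png",np.hstack([a[:h],b[:h]])[:600,:800])
def reg(c0,c1,r0,r1,zl,zh):
    P=np.array([at_depth("top",(c,r),dp[r,c]) for r in range(r0,r1) for c in range(c0,c1) if dp[r,c]>0])
    return P[(P[:,2]>zl)&(P[:,2]<zh)]
P=reg(215,242,212,236,.115,.14); print("paddle",len(P),np.median(P,0).round(4),P.min(0).round(4),P.max(0).round(4))
P=reg(224,236,180,216,.10,.14);print("bar",len(P)); print(np.polyfit(P[:,0],P[:,1],1),P.min(0),P.max(0),P[:,2].mean())
for s in("mug","gauge_ring","jar","weight"):
    for q in models.tip_of("top",s)[:2]: print(s,np.round(q["at"]),round(q["confidence"],2),at_z("top",q["at"],0).round(3))
# spear thickness: depth profile along x
for nm,c in(("L",272),("R",402)):
    print(nm,[tuple(at_depth("top",(c,r),dp[r,c])[[0,2]].round(3)) for r in range(128,172)])
E
```

```text
paddle 179 [0.4507 0.3071 0.1272] [0.4325 0.2885 0.1171] [0.484 0.326 0.132]
bar 247
[-0.0816289   0.34621207] [0.47476694 0.28523783 0.10221332] [0.58324861 0.31347256 0.13328657] 0.11765386550816821
mug [277. 224.] 0.59 [0.445 0.173 0.   ]
gauge_ring [256. 217.] 0.65 [0.468 0.244 0.   ]
jar [411. 212.] 0.86 [ 0.483 -0.279  0.   ]
weight [271. 147.] 0.74 [0.707 0.192 0.   ]
weight [172. 234.] 0.59 [0.414 0.523 0.   ]
L [(np.float64(0.768), np.float64(0.014)), (np.float64(0.764), np.float64(0.018)), (np.float64(0.76), np.float64(0.022)), (np.float64(0.757), np.float64(0.021)), (np.float64(0.754), np.float64(0.019)), (np.float64(0.75), np.float64(0.019)), (np.float64(0.747), np.float64(0.018)), (np.float64(0.741), np.float64(0.028)), (np.float64(0.736), np.float64(0.037)), (np.float64(0.713), np.float64(0.12)), (np.float64(0.71), np.float64(0.122)), (np.float64(0.707), np.float64(0.122)), (np.float64(0.703), np.float64(0.123)), (np.float64(0.703), np.float64(0.111)), (np.float64(0.707), np.float64(0.077)), (np.float64(0.707), np.float64(0.064)), (np.float64(0.704), np.float64(0.063)),
[... 2122 characters left out ...]
.67), np.float64(0.052)), (np.float64(0.667), np.float64(0.052)), (np.float64(0.663), np.float64(0.053)), (np.float64(0.661), np.float64(0.051)), (np.float64(0.657), np.float64(0.056)), (np.float64(0.654), np.float64(0.054)), (np.float64(0.65), np.float64(0.057)), (np.float64(0.647), np.float64(0.057)), (np.float64(0.643), np.float64(0.06)), (np.float64(0.639), np.float64(0.065)), (np.float64(0.637), np.float64(0.058)), (np.float64(0.633), np.float64(0.058)), (np.float64(0.63), np.float64(0.059)), (np.float64(0.627), np.float64(0.06)), (np.float64(0.623), np.float64(0.062)), (np.float64(0.619), np.float64(0.065)), (np.float64(0.617), np.float64(0.061)), (np.float64(0.614), np.float64(0.06))]
```

View pics/crop1.png

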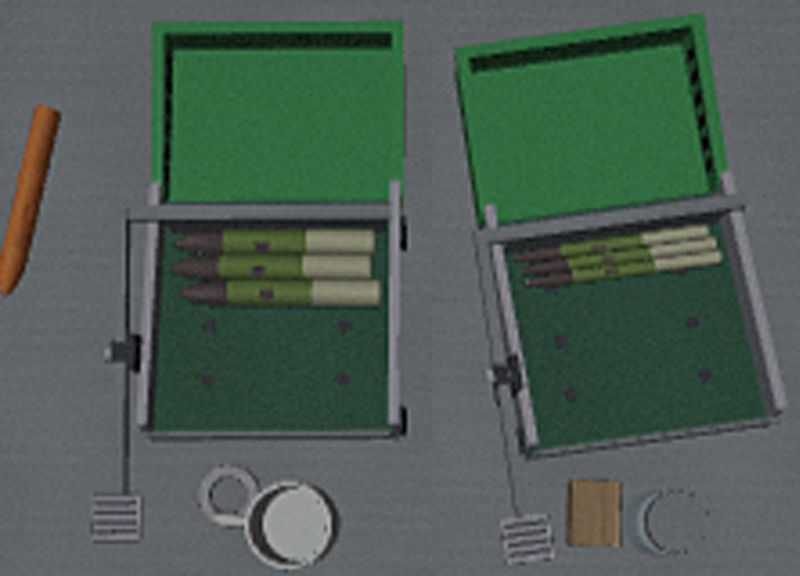

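The left lane, with its paddle at top (228,224), holds the thick spears (about 24 mm pitch against 13 mm on the right). Other things that could be mistaken for it: the thin lane's paddle (376,219), the blue spear (248,281) and the orange spear (203,135). I'm aiming for the left paddle at about (0.451, 0.307, 0.128).

>>> {"op": "send_rows", "data": {
  "steps": [
    [[-0.64, -0.413, 0], 0, 1],
    [[-0.64, -0.413, 0], 0, 1],
    [[-0.64, -0.413, 0], 0, 1],
    [[-0.64, -0.413, 0], 0, 1],
    [[-0.64, -0.413, 0], 0, 1],
    [[-0.64, -0.413, 0], 0, 1],
    [[-0.64, -0.413, 0], 0, 1],
    [[-0.5, -0.32, 0], 0, 1]
  ]
}}

```text
time_s: 1.77
tool_pos: [0.4273, 0.3439, 0.2316]
ee_rot: [0.208, 0.978, -0.0, 0.001]
force: [-0.2, 0.2, 0.3]
gripper_width: 0.0001
```

>>> {"op": "send_rows", "data": {
  "steps": [
    [[0, 0, 0.4], 0, 1],
    [[0, 0, 0.3], 0, 1],
    [[0, 0, 0], 0, 1],
    [[0, 0, 0], 0, 1]
  ]
}}

```text
time_s: 2.1
tool_pos: [0.4251, 0.347, 0.196]
ee_rot: [0.206, 0.978, -0.001, -0.001]
force: [-0.2, -0.1, 0.3]
gripper_width: -0.0
```

```bash
python3 - <<'E'
from h import *
from scipy.spatial.transform import Rotation as Ro
s=sensors.read_state(); p=s["tool_pos"]; R=Ro.from_quat(s["ee_rot"])
print(s["time_s"],p.round(4),s["ee_rot"].round(3),s["force"].round(2),s["gripper_width"])
ims=[]
for n in("wrist","side"):
    im,dp=cams.get_image(n); im=im[:,:,::-1].copy()
    for q in models.tip_of(n,"thick_paddle_top")[:2]: print(n,np.round(q["at"],1),round(q["confidence"],2),at_z(n,q["at"],.128).round(4))
    cv2.drawMarker(im,tuple(int(v) for v in proj(n,[.451,.307,.128])[0]),(0,0,255),0,10,1)
    ims.append(im)
cv2.imwrite("pics/w1.png",np.vstack([cv2.resize(ims[0],(480,300)),cv2.resize(ims[1][110:230,200:392],(480,300))]))
print("tool shift/50mm:",(R.inv().apply(np.array([.451,.307,p[2]])-p)/.05).round(3))
E
```

```text
2.1 [0.4251 0.347  0.196 ] [ 0.206  0.978 -0.001 -0.001] [-0.23 -0.08  0.32] -2.4405568603584506e-05
wrist [286.  266.8] 0.69 [0.4547 0.3086 0.128 ]
wrist [482.   98.6] 0.64 [0.3976 0.4737 0.128 ]
side [263.5 167.5] 0.59 [0.4379 0.3125 0.128 ]
side [356.  264.2] 0.21 [ 0.383  -0.3908  0.128 ]
tool shift/50mm: [-0.798 -0.523  0.   ]
```

View pics/w1.png

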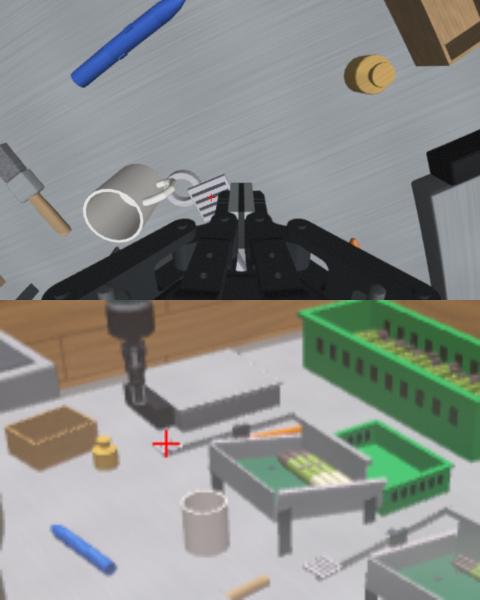

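The marker sits on the thick paddle in both views: wrist about (210,197) and side about (166,443) in the stacked picture. Next I centre over it and press.

>>> {"op": "send_rows", "data": {
  "steps": [
    [[-0.42, -0.253, 0], 0, 1],
    [[-0.415, -0.253, 0], 0, 1],
    [[0, 0, 0.4], 0, 1],
    [[0, 0, 0.4], 0, 1],
    [[0, 0, 0.2], 0, 1],
    [[0, 0, 0], 0, 1],
    [[0, 0, 0], 0, 1]
  ]
}}

```text
time_s: 2.88
tool_pos: [0.4532, 0.3077, 0.1465]
ee_rot: [0.206, 0.979, -0.0, -0.0]
force: [0.3, -0.8, -0.4]
gripper_width: -0.0003
```

>>> {"op": "send_rows", "data": {
  "steps": [
    [[0, 0, 0.2], 0, 1],
    [[0, 0, 0.2], 0, 1],
    [[0, 0, 0.2], 0, 1],
    [[0, 0, 0], 0, 1]
  ]
}}

```text
time_s: 3.22
tool_pos: [0.4535, 0.3081, 0.1154]
ee_rot: [0.206, 0.979, 0.001, 0.0]
force: [-0.1, 2.3, 5.1]
gripper_width: 0.0002
```

Contact is 5 N upward at 12 mm down, so the finger is on the paddle. I keep pressing to about z = 0.083.

>>> {"op": "send_rows", "data": {
  "steps": [
    [[0, 0, 0.2], 0, 1],
    [[0, 0, 0.2], 0, 1],
    [[0, 0, 0.2], 0, 1],
    [[0, 0, 0.05], 0, 1],
    [[0, 0, 0], 0, 1],
    [[0, 0, 0], 0, 1],
    [[0, 0, 0], 0, 1],
    [[0, 0, 0], 0, 1]
  ]
}}

```text
time_s: 3.88
tool_pos: [0.4552, 0.3081, 0.0851]
ee_rot: [0.206, 0.978, 0.001, 0.002]
force: [0.8, -0.1, 9.0]
gripper_width: -0.0001
```

>>> {"op": "send_rows", "data": {
  "steps": [
    [[0, 0, 0], 0, 1],
    [[0, 0, 0], 0, 1],
    [[0, 0, 0], 0, 1],
    [[0, 0, 0], 0, 1],
    [[0, 0, 0], 0, 1],
    [[0, 0, 0], 0, 1],
    [[0, 0, 0], 0, 1],
    [[0, 0, 0], 0, 1]
  ]
}}

```text
time_s: 4.55
tool_pos: [0.4553, 0.3081, 0.0852]
ee_rot: [0.207, 0.978, 0.001, 0.002]
force: [1.3, -0.8, 9.0]
gripper_width: 0.0002
```

```bash
python3 - <<'E'
from h import *
ims=[]
im,_=cams.get_image("top"); a=cv2.resize(im[75:245,195:315,::-1],(400,567),interpolation=cv2.INTER_CUBIC)
im,_=cams.get_image("side"); b=cv2.resize(im[110:230,240:400,::-1],(400,300),interpolation=cv2.INTER_CUBIC)
cv2.imwrite("pics/p1.png",np.hstack([a,np.vstack([b,np.zeros((267,400,3),np.uint8)])]))
E
```

```text
(no output)
```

View pics/p1.png

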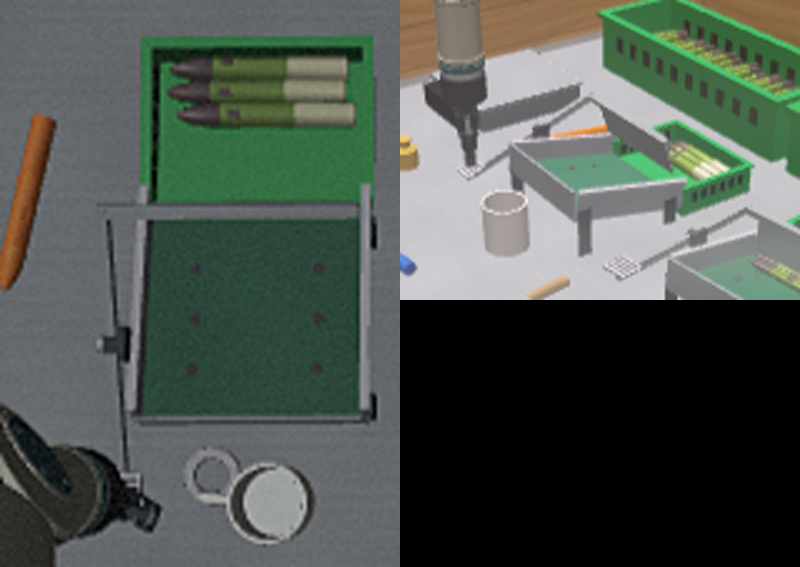

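All three thick spears lie at the far end of the tray (crop about (262,70), (256,92) and (265,114)) and the deck is empty. I now release slowly, straight up.

>>> {"op": "send_rows", "data": {
  "steps": [
    [[0, 0, -0.15], 0, 1],
    [[0, 0, -0.15], 0, 1],
    [[0, 0, -0.15], 0, 1],
    [[0, 0, -0.15], 0, 1],
    [[0, 0, -0.15], 0, 1],
    [[0, 0, -0.15], 0, 1],
    [[0, 0, -0.2], 0, 1],
    [[0, 0, -0.3], 0, 1]
  ]
}}

```text
time_s: 5.32
tool_pos: [0.4527, 0.3064, 0.1535]
ee_rot: [0.206, 0.978, -0.001, -0.001]
force: [0.2, 0.4, -0.3]
gripper_width: 0.0001
```

>>> {"op": "send_rows", "data": {
  "steps": [
    [[0, 0, -0.6], 0, 1],
    [[0, 0, -0.6], 0, 1],
    [[0, 0, -0.4], 0, 1],
    [[0.5, 0.3, 0], 0, 1],
    [[0.5, 0.3, 0], 0, 1],
    [[0.5, 0.3, 0], 0, 1],
    [[0, 0, 0], 0, 1],
    [[0, 0, 0], 0, 1]
  ]
}}

```text
time_s: 5.98
tool_pos: [0.4015, 0.38, 0.2338]
ee_rot: [0.204, 0.979, -0.0, -0.0]
force: [0.6, -0.7, 0.4]
gripper_width: -0.0
```

```bash
python3 - <<'E'
from h import *
s=sensors.read_state(); print(s["time_s"],s["tool_pos"],s["force"],abs(s["qd"]).max())
im,dp=cams.get_image("top"); a=cv2.resize(im[75:245,195:465,::-1],(800,504),interpolation=cv2.INTER_CUBIC)
cv2.imwrite("pics/p2.png",a)
P=np.array([at_depth("top",(c,r),dp[r,c]) for r in range(212,236) for c in range(215,242)])
P=P[(P[:,2]>.06)&(P[:,2]<.15)]; print("paddle",len(P),np.median(P,0).round(4))
d0=np.load("pics/topd.npy"); print("gate bar z",at_depth("top",(272,138),dp[138,272]),at_depth("top",(272,138),d0[138,272]))
E
```

```text
5.9833 [0.40152121 0.38000931 0.23375266] [ 0.62198964 -0.72864764  0.40968287] 0.04779784819470457
paddle 185 [0.4535 0.3069 0.1266]
gate bar z [0.71090226 0.17304012 0.11759993] [0.70997084 0.17248362 0.12168973]
```

View pics/p2.png

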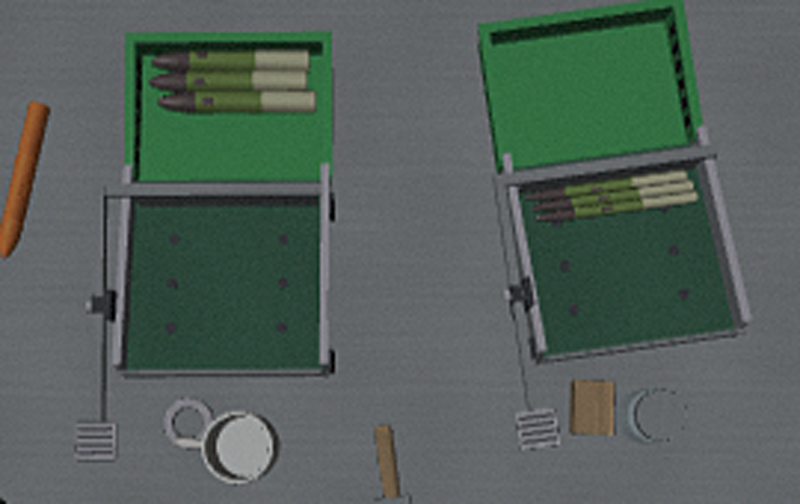

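The thick gate is shut, its paddle is back up, and the three spears are in the tray. The thin lane and the bystanders look unchanged, so I hand in.

```bash
python3 -c "
from station import ctrl; print(ctrl.hand_in())"
```

```text
the job is handed in; nothing more can be done
None
```

The job is done and handed in at about 6 s of robot time. I pressed the thick lane's paddle down about 43 mm with the shut fingertips, at about 9 N. I held it until a picture showed all three thick spears in the tray, then released and backed off.

- **Thick lane:** the last picture shows its three spears in the tray and an empty deck. The paddle is back at 127 mm (128 when shut) and the gate bar reads 118 mm against 122 mm before. I put that 4 mm down to depth noise, as an open gate would read higher.
- **Thin lane and bystanders:** the thin lane is still shut with its three spears behind the gate. The mug, ring, jar and block show no change, and the brush is only partly in that view. I did not take a close picture of the weight, can or brush, but the arm's path stayed clear of them.
- **Robot:** it stands clear of everything, with no contact force beyond sensor noise (under 1 N).
- **Checks that disagreed:** the networks' estimates of the paddle position differed by about 15 mm between cameras. The depth measurement and the marker overlay settled it. No check failed.

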